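# Lay out the injection tray

## Task

Lay out the blue injection tray: set the carton flat in it midway between the sharps pot and the steel bowl, in line with them and with its long side along the tray's length, and then stand the small vial upright on the middle of the carton's top. Stand the large vial upright in the tray directly in front of the steel bowl (on the robot's side of it), not touching the bowl, and lay the syringe in the tray in front of the carton, along the tray's length either way round, with its barrel centred on the carton. Let go of everything, tip no vial over, and leave the jar and the bottle beside the tray where they are.

Things in the scene. Friction and masses are not known exactly. Their poses are not given: they have to be found in the camera images.
- tray: Shallow blue plastic tray, fixed, open on top: 180 mm (x) by 360 mm (y) outside, walls 4 mm thick and 18 mm high, floor 4 mm thick. Origin under its centre, at the height of the trolley top (the inner floor is 4 mm above). Its x points to its back side (away from the robot, within 0.15 rad), its y along its length to the robot's left; its front is the side nearest the robot.
- bowl: Small round steel bowl, open and empty, fixed in the tray at one end of its back row, left or right by turns: 64 mm across the rim, 32 mm high. Origin under its centre, on the tray's floor, 35 mm behind and 120 mm to one side of the tray's centre; axes parallel to the tray's.
- sharps_pot: Round white sharps pot with a grey lid with a dark slot, fixed in the tray at the other end of the back row, opposite the bowl: 64 mm across the lid, 56 mm high. Origin under its centre, on the tray's floor, 35 mm behind and 120 mm to the other side of the tray's centre; axes parallel to the tray's.
- carton: White paper carton of ampoules, loose, lying flat on the trolley: 45 mm (its x) by 70 mm (its y, the long side) by 35 mm high. Origin at the centre of its underside. About 90 g.
- small_vial: The smaller of two upright amber glass vials with paper label and aluminium cap, loose: body 24 mm in diameter and straight up to 30 mm, then a neck with a 20 mm cap; 46 mm high in all. Origin at the centre of its underside. About 30 g.
- large_vial: The larger of two upright amber glass vials with paper label and aluminium cap, loose: body 42 mm in diameter and straight up to 52 mm, then a neck with a 20 mm cap; 74 mm high in all. Origin at the centre of its underside. About 110 g.
- syringe: White plastic syringe with a grey needle cap, loose, lying flat. Barrel 16 mm in diameter and 58 mm long; its x runs along it towards the needle cap. Origin under the middle of the barrel, on the surface it lies on; the cap ends 62 mm ahead of the origin, the plunger 54 mm behind. Finger flange 32 mm wide and 16 mm high, 30 mm behind the origin, keeps it from rolling. About 20 g.
- tablet_jar: Bystander: white jar with a red cap, 60 mm in diameter, 95 mm high, standing loose beyond one end of the tray. Origin at the centre of its underside.
- disinfectant: Bystander: blue bottle with a white cap, 64 mm in diameter, 170 mm high, standing loose beyond the other end of the tray. Origin at the centre of its underside.

How it is judged:
At the end, for the whole second after the job is handed in: Carton flat midway pot-bowl (15 mm, 0.2 rad); small vial upright on it (13 mm off centre); large vial upright on tray floor 55-105 mm before the bowl centre (15 mm sideways); syringe on tray floor 22-82 mm before tray centre (20 mm sideways, 0.2 rad along tray); all released, at rest (x of carton in the frame of tray between 0.02 and 0.05 m and y of carton in the frame of tray between -0.015 and 0.015 m and z of carton in the frame of tray between 0.001 and 0.008 m and angle between the y axis of carton and the y axis of tray, either way round below 0.2 rad and angle between each of carton, small_vial, large_vial's own z axis and vertical below 0.08 rad and horizontal distance between small_vial and carton below 0.013 m and z of small_vial in the frame of carton between 0.032 and 0.039 m and x of large_vial in the frame of bowl between -0.105 and -0.055 m and y of large_vial in the frame of bowl between -0.015 and 0.015 m and z of large_vial in the frame of tray between 0.001 and 0.008 m and x of syringe in the frame of tray between -0.082 and -0.022 m and y of syringe in the frame of tray between -0.02 and 0.02 m and z of syringe in the frame of tray between 0.001 and 0.008 m and angle between the x axis of syringe and the y axis of tray, either way round below 0.2 rad and linear speed of each of carton, small_vial, large_vial, syringe below 0.01 m/s); the robot touches nothing.
It fails at once if a vial is tipped over (angle between any of small_vial, large_vial's own z axis and vertical above 0.8 rad).
It fails at once if the jar or the bottle beside the tray is shifted by more than 20 mm or tipped over (distance of any of tablet_jar, disinfectant from where it was at the start of the episode above 0.02 m or angle between any of tablet_jar, disinfectant's own z axis and vertical above 0.5 rad).
It also fails if it takes over 109 s, if anything falls off the work surface, if the arm or the gripper's body presses on something with over 40 N, if the wrist force passes 120 N, or if a joint passes its speed limit or range.

## Robot

A 6-joint arm with a two-finger parallel gripper is mounted at the origin on the work surface. World frame = base frame: x ahead of the robot, y to its left, z up, the work surface at z = 0. Lengths are in m, angles in rad, forces in N, time in s.
With the tool pointing down it reaches from about 0.275 to 0.725 m from the base axis. Payload 5.6 kg.
Tool frame: the origin (TCP) lies at the very end of the fingers, on their centre line; the grasp point (between the pads) lies 19 mm behind it; z points along the fingers, y is the line along which they close (so a half turn about z gives the same grasp; the last joint's range is limited). The gripper opens to 85 mm and grips with 20 to 120 N. Pads are 22 mm wide; open, the fingers measure 114 mm over their backs; the gripper's body (76 mm by 85 mm) begins 54 mm behind the grasp point. The pads swing forward as they close: fully open they stand 13 mm farther back than shut.
Start: joints at [1.499, 0.255, 0.108, 0, -1.424, -0.285], TCP at [0.192, 0.515, 0.231] pointing down, gripper open.
Joint ranges: [-2.95, 2.95], [-1.21, 1.97], [-1.09, 1.5], [-2.87, 1.71], [-2.94, -0.07], [-3.05, 3.05]. Speed limits (rad/s): [2.57, 2.57, 3.14, 3.14, 3.14, 3.14].

## Interface

Orientations are given as a 3x3 rotation matrix whose columns are the frame's x, y, z axes.
In Python, from bench import arm gives the robot as it stands.
- The arm moves only by the shell command python3 -m inch 'ROWS' [OPENING]. ROWS is JSON, a list that holds one entry, the list of rows, each a list of 4 numbers: the shift along the tool's x, y, z in mm, then the turn about the tool's z in degrees. A call has 1 to 5 rows; each row is the pose to reach, as a shift and turn from the pose commanded when the call began, along the tool's axes at that moment; what a row does not reach only later rows make up. A row lasts 1/10 s, in which the tool goes at most 50 mm and 8.59 degrees, less where a joint would pass 70% of its speed; a pose out of reach is approached as far as the arm can. A call with a gripper value outside its range is refused whole. OPENING is the finger opening in mm, from 0 to 85.4, set as the call begins (- or left out, the last holds). The fingers move at their own pace and stop on an object; the grip force is fixed at half the most. Time passes only in rows, so rows that repeat a pose let the fingers close. It gives the time, the measured TCP pose, the force, the opening and the grip force at its end, in the units of the state.
- arm.get_state(): the state, without advancing time (a new reading comes with each control period).
- arm.camera(name): name is "scene" or "top"; returns (picture, depth): 384x512x3 uint8, red, green, blue; 384x512 float32, m along the optical axis (not along the pixel's ray), 0 where there is no reading.
- arm.get_calibration(name): a dict with "K" (3x3 intrinsics, pixels), "xyz" and "rotation" of the camera in the world. Camera axes: x right, y up, looking along -z (the intrinsics and any distortion apply to the point x, -y, -z); pixel columns grow to the right and rows downward; lengths in m; the calibration is good to about 2 mm. A picture is of the moment at which its call begins. get_calibration takes no time and is no camera call.
- arm.hand_in(): hands the job in; it is judged then, once.
Trained networks look in the newest picture that a camera, given by its name, has taken for a name from the list of things; names that differ only in an ending like _2 or _b are one class to them, and where a whole thing is asked for, a point or a joint stands for the part that bears it (a point fixed in the world has none). Each returns a list of dicts, best first, with "score" (0 to 1); they miss things now and then, are a little off and sometimes report something else, mostly with a low value. They report only what shows in the picture. A call takes as long as a camera call.
- arm.silhouettes(camera, label): "region" (384x512 bool, what is visible of it) and "xy" ([column, row] in pixels, amid what is visible of it).
The state is a dict: "time_s": time; "joint_pos": joint angles; "dq": joint speeds; "joint_efforts": joint torques, N m; "eef_pos": TCP position; "ee_rot": TCP orientation; "force": force on the tool from outside, world axes, zero at the start; "moment": the same for the moment, N m; "grip_width": finger opening in m; "grasp_force": force on a finger pad.
Only numpy, scipy, OpenCV 4.12 (cv2) and the standard library are available. Lean on these libraries where they do the work, as an engineer would, in place of code of your own. Each camera call takes 0.05 s, during which the arm holds its last target. There are 200 camera calls.

## Working session

There is one attempt and no reset: what is moved stays moved. The work goes in short steps, Python scripts to look and compute and a shell command to move; the robot and the scene stay as the last step left them, time stands still between calls to the robot, and variables do not carry over. Pictures are saved under pics/ and viewed, at most 14 in all, crops included, and the job is handed in when it is done.

```bash
ls; mkdir -p pics; cat > h.py <<'E'
import numpy as np, cv2
from bench import arm
def cloud(cam, depth):
    c=arm.get_calibration(cam);K=np.array(c["K"]);R=np.array(c["rotation"]);t=np.array(c["xyz"])
    v,u=np.mgrid[:384,:512]
    p=np.stack([(u-K[0,2])/K[0,0]*depth,-(v-K[1,2])/K[1,1]*depth,-depth],-1)
    return p@R.T+t
E
python3 - <<'E'
from h import *
s=arm.get_state();print(s["time_s"],s["eef_pos"],np.round(s["ee_rot"],3).tolist())
for cam in ["top","scene"]:
    im,d=arm.camera(cam);cv2.imwrite(f"pics/{cam}0.png",im[...,::-1]);P=cloud(cam,d)
    c=arm.get_calibration(cam);print(cam,c["xyz"],[k for k in c])
    for n in ["tray","bowl","sharps_pot","carton","small_vial","large_vial","syringe","tablet_jar","disinfectant"]:
        r=arm.silhouettes(cam,n)
        for k in r[:2]:
            m=k["region"]&(d>0);q=P[m]
            if len(q)<5: continue
            zt=np.percentile(q[:,2],95);top=q[q[:,2]>zt-.008]
            (cx,cy),wh,a=cv2.minAreaRect((q[:,:2]*1000).astype(np.float32))
            print(n,round(k["score"],2),np.round(k["xy"]),len(q),"z",round(zt,3),"top mean",np.round(top[:,:2].mean(0),3),"rect",round(cx),round(cy),np.round(wh),round(a,1))
E
```

```text
pics
0.0 [0.19186877 0.51489742 0.23038242] [[0.937, -0.349, -0.001], [-0.349, -0.937, -0.002], [0.0, 0.002, -1.0]]
top [0.41865054 0.00812349 0.98314194] ['K', 'xyz', 'rotation']
tray 0.89 [235. 170.] 8655 z 0.016 top mean [0.617 0.043] rect 619 45 [181. 364.] 6.7
bowl 0.95 [184. 152.] 488 z 0.036 top mean [0.645 0.173] rect 644 171 [69. 65.] 43.3
sharps_pot 0.74 [278. 140.] 518 z 0.062 top mean [ 0.666 -0.068] rect 666 -68 [61. 60.] 2.2
carton 0.95 [140. 239.] 596 z 0.037 top mean [0.429 0.275] rect 429 281 [83. 48.] 80.7
small_vial 0.73 [141. 241.] 627 z 0.037 top mean [0.428 0.275] rect 428 281 [86. 48.] 80.3
large_vial 0.37 [280. 143.] 496 z 0.062 top mean [ 0.666 -0.068] rect 666 -69 [60. 60.] 18.1
syringe 0.79 [284. 242.] 211 z 0.017 top mean [ 0.422 -0.08 ] rect 422 -81 [ 18. 111.] 0.8
tablet_jar 0.66 [404. 165.] 792 z 0.096 top mean [ 0.616 -0.386] rect 623 -401 [66. 94.] 27.6
tablet_jar 0.55 [235. 168.] 8791 z 0.017 top mean [0.621 0.048] rect 621 48 [190. 369.] 6.7
disinfectant 0.93 [ 87. 178.] 1108 z 0.17 top mean [0.571 0.394] rect 581 418 [116.  72.] 68.8
scene [ 1.0841
[... 170 characters left out ...]
.036 top mean [0.643 0.173] rect 642 170 [58. 69.] 21.8
sharps_pot 0.6 [281. 205.] 482 z 0.062 top mean [ 0.671 -0.071] rect 657 -40 [ 63. 131.] 21.0
carton 0.82 [264. 134.] 280 z 0.038 top mean [0.433 0.272] rect 431 303 [ 58. 141.] 7.1
small_vial 0.62 [240. 159.] 89 z 0.047 top mean [0.439 0.092] rect 438 91 [24. 21.] 21.7
large_vial 0.62 [161. 230.] 335 z 0.072 top mean [ 0.4   -0.306] rect 383 -283 [42. 98.] 35.2
syringe 0.7 [210. 194.] 147 z 0.018 top mean [ 0.427 -0.09 ] rect 421 -88 [ 29. 119.] 9.3
tablet_jar 0.66 [216. 272.] 840 z 0.096 top mean [ 0.621 -0.39 ] rect 596 -356 [ 62. 145.] 32.7
disinfectant 0.7 [314. 114.] 736 z 0.165 top mean [0.576 0.389] rect 529 516 [ 73. 342.] 22.3
```

View pics/top0.png

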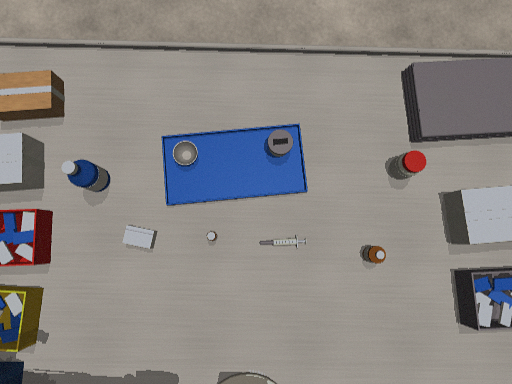

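```bash
python3 - <<'E'
from h import *
im,d=arm.camera("top");P=cloud("top",d)
# heights of things near robot
z=P[...,2];m=(d>0)&(z>.007)&(P[...,0]<.52)&(P[...,0]>.3)&(abs(P[...,1])<.36)
n,l,st,c=cv2.connectedComponentsWithStats(m.astype(np.uint8))
for i in range(1,n):
    if st[i,4]<20: continue
    q=P[l==i];zt=np.percentile(q[:,2],98)
    t=q[q[:,2]>zt-.006];r=cv2.minAreaRect((t[:,:2]*1000).astype(np.float32))
    print(c[i].round(),st[i,4],"zmax",zt.round(3),"top rect",np.round(r[0]),np.round(r[1]),round(r[2],1),len(t))
    # low layer
i=arm.silhouettes("top","bowl")[0]["region"];j=arm.silhouettes("top","sharps_pot")[0]["region"]
for k in (i,j):
    q=P[k&(d>0)];t=q[q[:,2]>np.percentile(q[:,2],97)-.006]
    print(np.round(cv2.minEnclosingCircle((t[:,:2]*1000).astype(np.float32))[0]))
E
```

```text
[182. 203.] 76 zmax 0.021 top rect [515. 171.] [ 8. 88.] 1.2 55
[139. 237.] 590 zmax 0.038 top rect [428. 275.] [70. 45.] 79.3 502
[212. 236.] 82 zmax 0.048 top rect [434.  97.] [17. 17.] 1.2 53
[283. 242.] 239 zmax 0.018 top rect [426. -81.] [115.  29.] 86.2 166
[374. 254.] 329 zmax 0.075 top rect [ 396. -303.] [16. 19.] 1.9 58
[640. 170.]
[665. -66.]
```

The top view shows the tray centred near pixel (235,165), bowl (185,153), pot (280,143), carton (139,237), small vial (211,236), syringe (283,242, needle cap to the left) and large vial (375,254). The bowl is on the left and the measurements agree with this.

```bash
cat > to.py <<'E'
# python3 to.py x y z(mm) yaw(deg of tool x, mod 180): shift in tool axes and turn; several targets chained by ','
import sys
from h import *
s=arm.get_state();R=np.array(s["ee_rot"]);p=np.array(s["eef_pos"])*1000
yaw=np.degrees(np.arctan2(R[1,0],R[0,0]));print("t",s["time_s"],"pos",p.round(1),"yaw",yaw.round(1),"j6",round(s["joint_pos"][5],2),"w",round(s["grip_width"]*1000,1),"gf",round(s["grasp_force"],1),"F",np.round(s["force"],1))
for a in " ".join(sys.argv[1:]).split(","):
    x,y,z,w=map(float,a.split()); d=[x,y,z]-p
    c,sn=np.cos(np.radians(yaw)),np.sin(np.radians(yaw))
    t=-((w-yaw+90)%180-90)
    print("row",np.round([c*d[0]+sn*d[1],sn*d[0]-c*d[1],-d[2],t],1)); p=np.array([x,y,z]);yaw-=t
E
python3 to.py 428 275 150 -100.7 , 428 275 8 -100.7
```

```text
t 1.15 pos [192.1 515.4 231.3] yaw -20.4 j6 -0.28 w 85.2 gf 0.0 F [-0.6 -0.6 -0.1]
row [305.  142.8  81.3  80.3]
row [ -0.   0. 142.  -0.]
```

```bash
python3 -m inch '[[[305,143,81,80],[305,143,81,80],[305,143,81,80],[305,143,81,80],[305,143,81,80]]]' 75; python3 to.py 428 275 150 -100.7
```

```text
time_s: 1.65
eef_pos: [0.3633, 0.3404, 0.1727]
ee_rot: [[0.443, -0.897, 0.0], [-0.897, -0.443, 0.001], [-0.0, -0.001, -1.0]]
force: [1.7, 1.0, 1.1]
grip_width: 0.0752
grasp_force: 0.0
t 1.65 pos [363.3 340.4 172.7] yaw -63.7 j6 -0.61 w 75.2 gf 0.0 F [1.7 1.  1.1]
row [ 87.2 -29.1  22.7  37. ]
```

```bash
python3 -m inch '[[[80,-27,15,37],[80,-27,15,37],[80,-27,15,37],[80,-27,15,37],[80,-27,15,37]]]' >/dev/null;  python3 -m inch '[[[0,0,0,0],[0,0,0,0]]]' >/dev/null; python3 to.py 428 275 150 -100.7, 428 275 10 -100.7
```

```text
t 2.35 pos [422.2 282.4 157.9] yaw -100.3 j6 -1.08 w 75.0 gf 0.0 F [-0.9  1.1  0.7]
row [ 6.2 -7.   7.9  0.4]
row [ -0.   0. 140.  -0.]
```

```bash
python3 - <<'E'
from h import *
im,d=arm.camera("top");cv2.imwrite("pics/a.png",cv2.resize(im[160:300,70:270,::-1],None,fx=4,fy=4))
E
```

```text
(no output)
```

View pics/a.png

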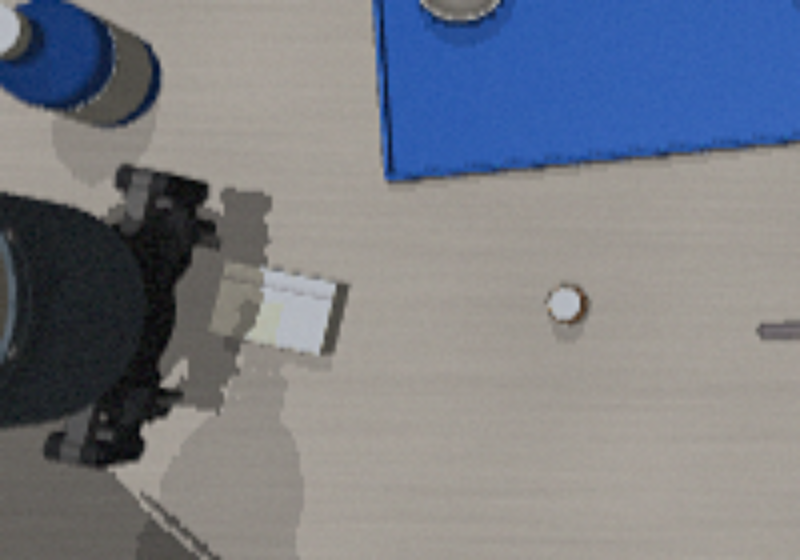

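The gripper (fingers at crop ≈ (165,185) and (90,445)) is aligned across the carton (crop ≈ (280,310)), offset only by parallax. I descend and grip.

```bash
python3 -m inch '[[[6,-7,30,0],[6,-7,70,0],[6,-7,110,0],[6,-7,148,0],[6,-7,148,0]]]' >/dev/null; python3 -m inch '[[[0,0,0,0],[0,0,0,0]]]' >/dev/null; python3 to.py 428 275 8 -100.7
```

```text
t 3.1 pos [429.4 276.6  12.1] yaw -100.4 j6 -1.06 w 75.0 gf 0.0 F [0.5 0.2 0.2]
row [1.8 1.1 4.1 0.3]
```

```bash
python3 -m inch '[[[2,1,6,0],[2,1,6,0],[2,1,6,0],[2,1,6,0],[2,1,6,0]]]' 30 >/dev/null; python3 -m inch '[[[0,0,0,0],[0,0,0,0],[0,0,0,0],[0,0,0,0],[0,0,0,0]]]'; python3 -m inch '[[[0,0,-40,0],[0,0,-80,0],[0,0,-110,0],[0,0,-110,0],[0,0,-110,0]]]' >/dev/null; python3 to.py 654 51.5 115 -83.8
```

```text
time_s: 4.1
eef_pos: [0.4271, 0.2738, 0.0047]
ee_rot: [[-0.18, -0.984, 0.001], [-0.984, 0.18, 0.001], [-0.001, -0.001, -1.0]]
force: [-1.3, -0.7, 6.7]
grip_width: 0.044
grasp_force: 62.9
t 4.6 pos [426.4 273.5 113.9] yaw -100.4 j6 -1.06 w 44.1 gf 62.1 F [-0.7 -0.6 -2.1]
row [ 177.1 -264.    -1.1  -16.6]
```

```bash
python3 -m inch '[[[30,-44,0,-4],[60,-88,0,-8],[88,-132,0,-12],[88,-132,0,-17],[88,-132,0,-17]]]' >/dev/null; python3 -m inch '[[[0,0,0,0],[0,0,0,0]]]' >/dev/null; python3 to.py 654 51.5 115 -83.8
```

```text
t 5.3 pos [539.6 163.5 113.1] yaw -83.4 j6 -0.46 w 44.2 gf 62.2 F [ 0.5 -0.2 -1.3]
row [ 124.4 -100.9   -1.9    0.4]
```

```bash
python3 -m inch '[[[40,-32,0,0],[80,-64,0,0],[124,-101,0,0],[124,-101,0,0],[124,-101,0,0]]]' >/dev/null; python3 -m inch '[[[0,0,0,0],[0,0,0,0]]]' >/dev/null; python3 to.py 653.5 52 115 -83.8;python3 - <<'E'
from h import *
im,d=arm.camera("scene");cv2.imwrite("pics/b.png",cv2.resize(im[120:260,190:390,::-1],None,fx=4,fy=4))
E
```

```text
t 6.0 pos [654.3  52.9 114.1] yaw -83.3 j6 -0.2 w 43.8 gf 62.3 F [ 0.5 -0.6 -0.7]
row [ 0.8  0.9 -0.9  0.5]
```

View pics/b.png

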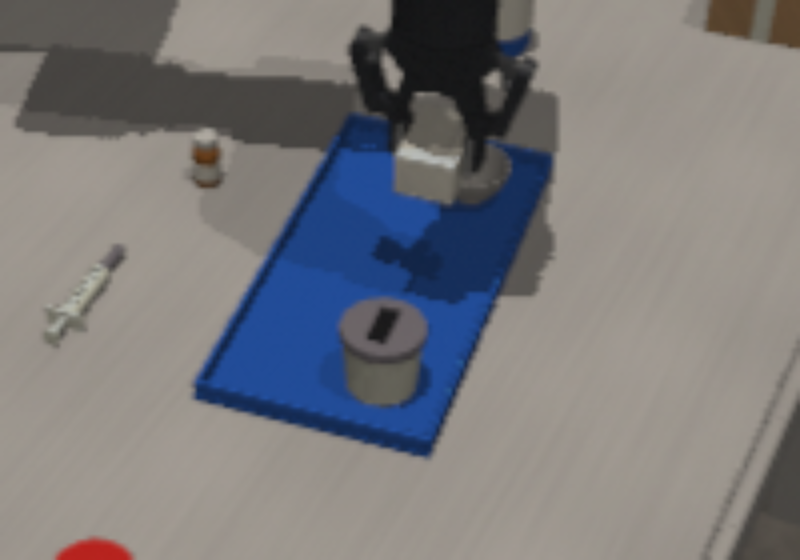

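The carton (crop ≈ (430,170)) is held squarely above the tray between bowl (480,170) and pot (383,350). I lower it.

```bash
python3 -m inch '[[[1,0,30,0],[1,0,60,0],[1,0,85,0],[1,0,98,0],[1,0,98,0]]]' >/dev/null; python3 -m inch '[[[0,0,2,0],[0,0,4,0],[0,0,6,0],[0,0,6,0],[0,0,6,0]]]' ; python3 to.py 653.5 52 9 -83.8
```

```text
time_s: 7.05
eef_pos: [0.6554, 0.0504, 0.0102]
ee_rot: [[0.115, -0.993, 0.0], [-0.993, -0.115, 0.0], [-0.0, -0.001, -1.0]]
force: [-0.5, 0.1, -0.6]
grip_width: 0.044
grasp_force: 62.3
t 7.05 pos [655.4  50.4  10.2] yaw -83.4 j6 -0.2 w 44.0 gf 62.3 F [-0.5  0.1 -0.6]
row [-1.8  1.7  1.2  0.4]
```

Release, lift; next the small vial.

```bash
python3 -m inch '[[[-1,1,1,0],[-1,1,2,0],[-1,1,2,0],[-1,1,2,0]]]' ; python3 -m inch '[[[0,0,0,0],[0,0,0,0],[0,0,0,0],[0,0,0,0]]]' 56; python3 -m inch '[[[0,0,-30,0],[0,0,-70,0],[0,0,-110,0],[0,0,-110,0]]]' >/dev/null; python3 to.py 434 97 120 -83.8
```

```text
time_s: 7.45
eef_pos: [0.6543, 0.0514, 0.0088]
ee_rot: [[0.115, -0.993, 0.001], [-0.993, -0.115, 0.0], [0.0, -0.001, -1.0]]
force: [-3.0, 0.1, 5.6]
grip_width: 0.0438
grasp_force: 62.8
time_s: 7.85
eef_pos: [0.6541, 0.0512, 0.0076]
ee_rot: [[0.115, -0.993, -0.0], [-0.993, -0.115, -0.0], [0.0, 0.0, -1.0]]
force: [0.3, -0.3, 0.8]
grip_width: 0.0559
grasp_force: 0.0
t 8.25 pos [658.   51.5 125.1] yaw -83.4 j6 -0.2 w 56.1 gf 0.0 F [ 0.1 -0.2 -0.1]
row [-71.1 217.3   5.1   0.4]
```

```bash
python3 - <<'E'
from h import *
for cam in ("scene","top"):
  im,d=arm.camera(cam);P=cloud(cam,d);z=P[...,2]
  t=(d>0)&(abs(P[...,0]-.655)<.07)&(abs(P[...,1]-.05)<.07)&(z>.034)&(z<.046)
  r=cv2.minAreaRect((P[t][:,:2]*1000).astype(np.float32));print("carton",t.sum(),np.median(z[t]),np.round(r[0]),np.round(r[1]),r[2])
  t=(d>0)&(abs(P[...,0]-.436)<.03)&(abs(P[...,1]-.095)<.03)&(z>.042)&(z<.055)
  r=cv2.minAreaRect((P[t][:,:2]*1000).astype(np.float32));print("cap",t.sum(),np.round(r[0],1),np.round(r[1]))
E
python3 -m inch '[[[-20,50,0,0],[-36,98,0,0],[-53,146,0,0],[-70,194,0,0],[-72,217,0,0]]]' 55 >/dev/null; python3 -m inch '[[[0,0,0,0],[0,0,0,0]]]' >/dev/null; python3 to.py 436 95 60 -83.8
```

```text
carton 221 0.038714900046041056 [656.  53.] [46. 75.] 6.7469377517700195
cap 20 [436.4  96.5] [17. 22.]
carton 253 0.038381773306200184 [653.  54.] [45. 70.] 6.853846549987793
cap 52 [433.6  97.5] [17. 17.]
t 9.05 pos [429.7  97.8 117.3] yaw -83.4 j6 -0.47 w 54.7 gf 0.0 F [ 0.6 -0.7  0.5]
row [ 3.5 -6.  57.3  0.4]
```

```bash
python3 -m inch '[[[1,-5,35,0],[1,-5,70,0],[1,-5,95,0],[1,-5,108,0],[1,-5,108,0]]]' >/dev/null;  python3 -m inch '[[[0,0,0,0],[0,0,0,0]]]' >/dev/null; python3 to.py 435 97 7 -83.8;python3 - <<'E'
from h import *
im,d=arm.camera("scene");cv2.imwrite("pics/c.png",cv2.resize(im[110:210,190:320,::-1],None,fx=5,fy=5))
E
```

```text
t 9.75 pos [436.4  97.8  10.5] yaw -83.4 j6 -0.46 w 55.1 gf 0.0 F [-0.2  0.3  0. ]
row [0.6 1.5 3.5 0.4]
```

View pics/c.png

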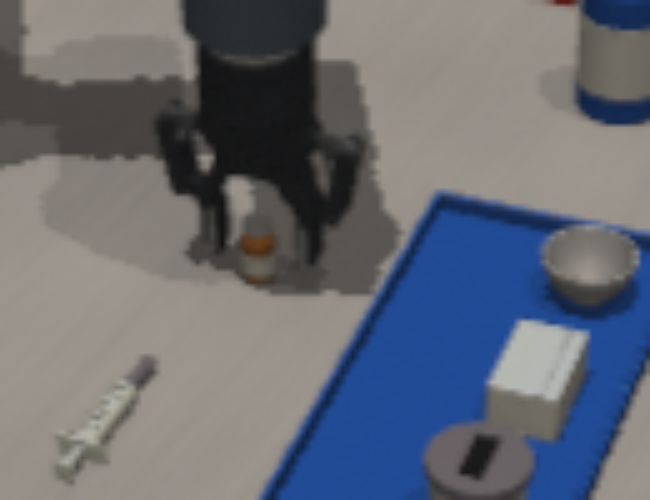

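The small vial (crop ≈ (258,250)) sits between the fingers (215 and 315), and the carton lies flat in the tray at (540,380). Closing.

```bash
python3 -m inch '[[[0,1,0,0],[0,1,0,0],[0,1,0,0],[0,1,0,0],[0,1,0,0]]]' 15 >/dev/null; python3 -m inch '[[[0,0,0,0],[0,0,0,0],[0,0,0,0],[0,0,0,0]]]'; python3 -m inch '[[[0,0,-30,0],[0,0,-70,0],[0,0,-110,0],[0,0,-110,0],[0,0,-110,0]]]' >/dev/null; python3 to.py 654.5 53 115 -83.8
```

```text
time_s: 10.7
eef_pos: [0.4347, 0.0976, 0.0106]
ee_rot: [[0.115, -0.993, 0.001], [-0.993, -0.115, 0.0], [-0.0, -0.001, -1.0]]
force: [-2.9, 0.8, 6.6]
grip_width: 0.0218
grasp_force: 59.0
t 11.2 pos [434.7  97.8 120.5] yaw -83.4 j6 -0.46 w 22.1 gf 58.9 F [-1.1 -0.8 -1. ]
row [  69.7 -213.2    5.5    0.4]
```

```bash
python3 -m inch '[[[16,-48,0,0],[31,-94,0,0],[46,-140,0,0],[60,-184,0,0],[69,-212,0,0]]]' >/dev/null; python3 -m inch '[[[0,0,0,0],[0,0,0,0],[0,0,0,0]]]' >/dev/null; python3 to.py 654.5 53 115 -83.8;python3 - <<'E'
from h import *
for cam in ("scene","top"):
  im,d=arm.camera(cam);P=cloud(cam,d)
  if cam=="scene": cv2.imwrite("pics/d.png",cv2.resize(im[110:230,220:350,::-1],None,fx=5,fy=5))
E
```

```text
t 12.0 pos [651.8  53.3 118.9] yaw -83.4 j6 -0.2 w 21.5 gf 59.0 F [-0.   0.6 -0.2]
row [ 0.6 -2.7  3.9  0.4]
```

View pics/d.png

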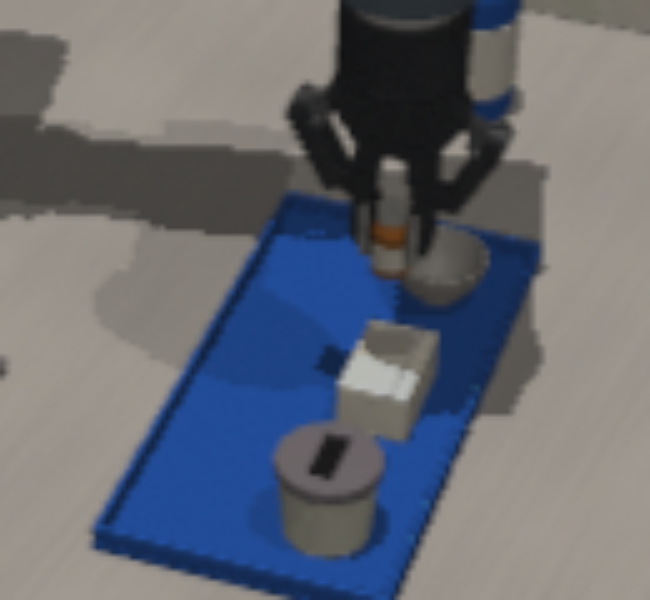

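The vial is held upright (crop ≈ (390,230)) above the carton (385,370). Lowering.

```bash
python3 -m inch '[[[0,-2,25,0],[0,-2,45,0],[0,-2,60,0],[0,-2,63,0],[0,-2,63,0]]]' >/dev/null; python3 -m inch '[[[0,0,0,0],[0,0,0,0]]]' >/dev/null; python3 to.py 654.5 53 49.5 -83.8
```

```text
t 12.8 pos [655.6  53.6  58.2] yaw -83.4 j6 -0.2 w 21.6 gf 59.0 F [-0.2  0.1  0.7]
row [0.5 1.1 8.7 0.4]
```

```bash
python3 -m inch '[[[0,1,3,0],[0,1,6,0],[0,1,7,0],[0,1,7,0],[0,1,7,0]]]';python3 -m inch '[[[0,0,1,0],[0,0,1,0],[0,0,1,0]]]'; python3 to.py 654.5 53 49.5 -83.8
```

```text
time_s: 13.3
eef_pos: [0.6539, 0.0532, 0.0497]
ee_rot: [[0.115, -0.993, -0.0], [-0.993, -0.115, -0.0], [0.0, 0.0, -1.0]]
force: [-0.5, 0.1, -0.7]
grip_width: 0.0217
grasp_force: 59.1
time_s: 13.6
eef_pos: [0.654, 0.0532, 0.0496]
ee_rot: [[0.115, -0.993, 0.001], [-0.993, -0.115, -0.0], [0.0, -0.001, -1.0]]
force: [-1.7, 0.1, 5.5]
grip_width: 0.0219
grasp_force: 59.5
t 13.6 pos [654.   53.2  49.6] yaw -83.4 j6 -0.2 w 21.9 gf 59.5 F [-1.7  0.1  5.5]
row [ 0.3 -0.4  0.1  0.4]
```

```bash
python3 -m inch '[[[0,0,0,0],[0,0,0,0],[0,0,0,0],[0,0,0,0]]]' 45; python3 -m inch '[[[0,0,-15,0],[0,0,-45,0],[0,0,-80,0],[0,0,-80,0],[0,0,-80,0]]]' >/dev/null; python3 to.py 654.5 53 49.5 -83.8
python3 - <<'E'
from h import *
for cam in ("top","scene"):
  im,d=arm.camera(cam);P=cloud(cam,d)
  z=P[...,2]
  if cam=="top": cv2.imwrite("pics/e.png",np.vstack([cv2.resize(im[225:260,250:315,::-1],None,fx=8,fy=8)]))
  q=P[(d>0)&(abs(P[...,0]-.42)<.05)&(abs(P[...,1]+.085)<.1)&(z>.006)]
  xy=q[:,:2];c=xy.mean(0);u=np.linalg.svd(xy-c)[2][0];u*=np.sign(u[1])
  s=(xy-c)@u;w=(xy-c)@[-u[1],u[0]]
  print(cam,len(q),c.round(4),"angle",np.degrees(np.arctan2(u[1],u[0])).round(1),"ends",s.min().round(3),s.max().round(3))
  for a in np.arange(-.065,.07,.008):
    k=abs(s-a)<.004
    if k.any(): print(round(a,3),k.sum(),(w[k].min()*1000).round(),(w[k].max()*1000).round(),(q[k,2].max()*1000).round())
E
```

```text
time_s: 14.0
eef_pos: [0.6538, 0.0532, 0.0485]
ee_rot: [[0.115, -0.993, -0.0], [-0.993, -0.115, -0.0], [0.0, 0.0, -1.0]]
force: [-0.5, 0.5, 1.0]
grip_width: 0.0451
grasp_force: 0.0
t 14.5 pos [654.4  53.5 129.8] yaw -83.4 j6 -0.2 w 45.2 gf 0.0 F [ 0.1  0.2 -0.7]
row [ 0.5 -0.  80.3  0.4]
top 240 [ 0.4215 -0.0806] angle 93.3 ends -0.058 0.057
-0.057 9 -5.0 5.0 16.0
-0.049 6 -3.0 0.0 11.0
-0.041 6 -0.0 2.0 12.0
-0.033 30 -15.0 14.0 17.0
-0.025 19 -6.0 7.0 17.0
-0.017 19 -6.0 6.0 17.0
-0.009 21 -7.0 6.0 18.0
-0.001 19 -7.0 6.0 18.0
0.007 20 -7.0 8.0 18.0
0.015 20 -8.0 7.0 21.0
0.023 22 -8.0 7.0 18.0
0.031 13 -3.0 4.0 14.0
0.039 11 -4.0 4.0 16.0
0.047 13 -4.0 31.0 14.0
0.055 12 -4.0 3.0 16.0
scene 135 [ 0.4265 -0.0895] angle 92.3 ends -0.052 0.066
-0.049 11 -4.0 12.0 15.0
-0.041 3 -2.0 1.0 12.0
-0.033 7 -8.0 10.0 19.0
-0.025 26 -13.0 17.0 22.0
-0.017 6 -7.0 5.0 14.0
-0.009 13 -10.0 7.0 18.0
-0.001 9 -6.0 19.0 17.0
0.007 12 -6.0 7.0 19.0
0.015 10 -7.0 7.0 20.0
0.023 7 -7.0 8.0 15.0
0.031 9 -3.0 7.0 17.0
0.039 4 -4.0 3.0 13.0
0.047 6 -2.0 4.0 14.0
0.055 6 -2.0 9.0 15.0
0.063 6 -2.0 4.0 13.0
```

View pics/e.png

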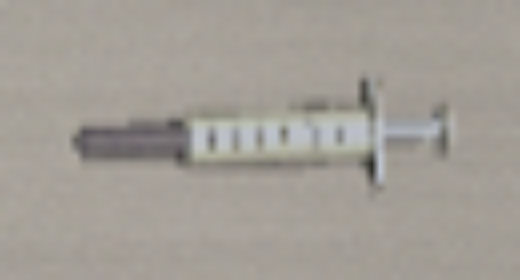

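The syringe lies with the needle cap left (crop (80,142)), flange at (375,130), nearly along the robot's y; barrel middle ≈ (422,-85) mm.

```bash
python3 to.py 422 -85 80 -87.5
```

```text
t 14.6 pos [653.3  53.3 127.8] yaw -83.4 j6 -0.2 w 45.1 gf 0.0 F [ 0.4  0.6 -1.1]
row [110.9 245.6  47.8   4.1]
```

```bash
python3 -m inch '[[[20,44,0,0],[40,88,0,2],[60,132,0,4],[80,176,0,4],[100,220,10,4]]]' >/dev/null; python3 -m inch '[[[11,26,30,0],[11,26,40,0],[11,26,40,0],[11,26,40,0]]]' 40 >/dev/null; python3 to.py 422 -85 3 -87.5
python3 - <<'E'
from h import *
im,d=arm.camera("scene");cv2.imwrite("pics/f.png",cv2.resize(im[110:230,180:350,::-1],None,fx=4.5,fy=4.5))
E
```

```text
t 15.5 pos [422.4 -83.3  79.1] yaw -87.4 j6 -0.13 w 40.5 gf 0.0 F [ 0.   0.4 -0.4]
row [ 1.7  0.4 76.1  0.1]
```

View pics/f.png

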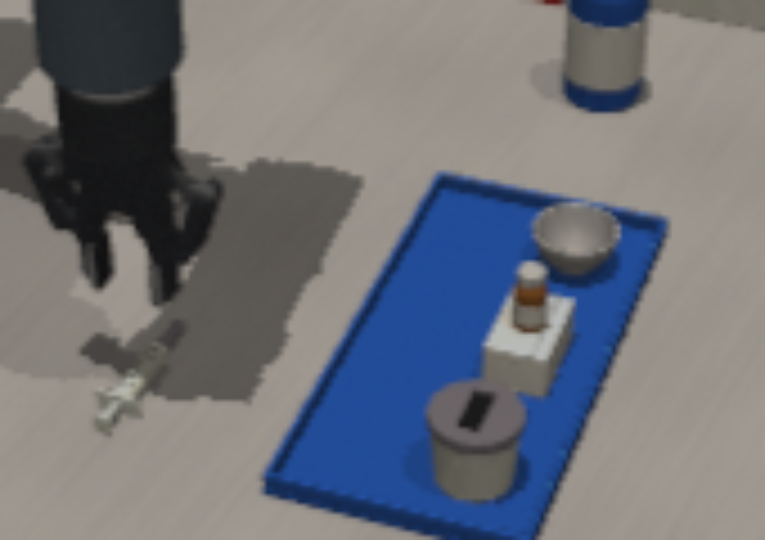

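The small vial stands upright on the carton (crop (530,300)); the open gripper is above the syringe (140,390). Descending.

```bash
python3 -m inch '[[[2,0,30,0],[2,0,55,0],[2,0,70,0],[2,0,74,0],[2,0,74,0]]]' >/dev/null; python3 -m inch '[[[0,0,0,0],[0,0,0,0]]]';  python3 to.py 422 -85 3 -87.5
```

```text
time_s: 16.25
eef_pos: [0.4225, -0.0853, 0.0058]
ee_rot: [[0.045, -0.999, 0.002], [-0.999, -0.045, 0.0], [-0.0, -0.002, -1.0]]
force: [-0.8, 1.3, -0.1]
grip_width: 0.04
grasp_force: 0.0
t 16.25 pos [422.5 -85.3   5.8] yaw -87.4 j6 -0.12 w 40.0 gf 0.0 F [-0.8  1.3 -0.1]
row [-0.3  0.5  2.8  0.1]
```

```bash
python3 -m inch '[[[0,0,2,0],[0,0,2,0],[0,0,2,0],[0,0,2,0],[0,0,2,0]]]' 5; python3 -m inch '[[[0,0,0,0],[0,0,0,0],[0,0,0,0],[0,0,0,0]]]'; python3 -m inch '[[[0,0,-20,0],[0,0,-50,0],[0,0,-75,0],[0,0,-75,0],[0,0,-75,0]]]'; python3 to.py 569 42 80 -83.8
```

```text
time_s: 16.75
eef_pos: [0.4218, -0.0854, 0.0033]
ee_rot: [[0.045, -0.999, 0.001], [-0.999, -0.045, 0.0], [0.0, -0.001, -1.0]]
force: [-1.4, 2.2, 5.2]
grip_width: 0.0136
grasp_force: 58.8
time_s: 17.15
eef_pos: [0.4218, -0.0854, 0.0033]
ee_rot: [[0.045, -0.999, 0.001], [-0.999, -0.045, -0.0], [0.0, -0.001, -1.0]]
force: [-1.3, 0.8, 5.8]
grip_width: 0.0136
grasp_force: 58.8
time_s: 17.65
eef_pos: [0.4214, -0.0854, 0.0779]
ee_rot: [[0.045, -0.999, 0.001], [-0.999, -0.045, 0.001], [-0.0, -0.001, -1.0]]
force: [0.6, -0.1, -0.1]
grip_width: 0.0135
grasp_force: 58.9
t 17.65 pos [421.4 -85.4  77.9] yaw -87.4 j6 -0.12 w 13.5 gf 58.9 F [ 0.6 -0.1 -0.1]
row [-120.6 -153.1   -2.1   -3.6]
```

```bash
python3 -m inch '[[[-30,-38,0,-2],[-60,-76,0,-4],[-90,-114,0,-4],[-120,-153,0,-4],[-120,-153,0,-4]]]' >/dev/null; python3 -m inch '[[[0,0,0,0],[0,0,0,0],[0,0,0,0]]]' >/dev/null; python3 to.py 569 42 7.5 -83.8
python3 - <<'E'
from h import *
im,d=arm.camera("scene");cv2.imwrite("pics/g.png",cv2.resize(im[110:230,180:350,::-1],None,fx=4.5,fy=4.5))
E
```

```text
t 18.45 pos [567.9  40.5  77.6] yaw -83.5 j6 -0.23 w 13.6 gf 58.9 F [ 0.   0.3 -0.6]
row [-1.4 -1.2 70.1  0.3]
```

View pics/g.png

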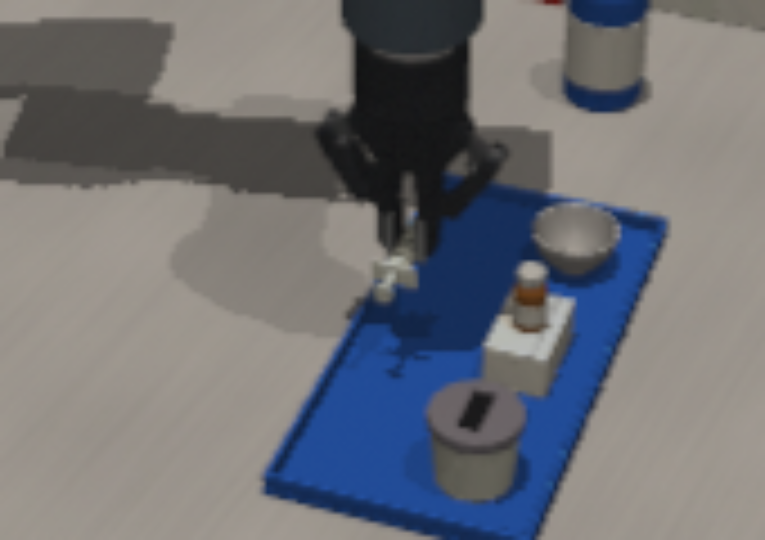

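The syringe is held level (crop ≈ (395,260)), above the tray in front of the carton. Lowering, releasing and lifting.

```bash
python3 -m inch '[[[-1,-1,25,0],[-1,-1,50,0],[-1,-1,62,0],[-1,-1,66,0],[-1,-1,66,0]]]' >/dev/null; python3 -m inch '[[[0,0,2,0],[0,0,2,0],[0,0,2,0]]]';  python3 to.py 569 42 7.5 -83.8
```

```text
time_s: 19.3
eef_pos: [0.5702, 0.0425, 0.0105]
ee_rot: [[0.115, -0.993, 0.001], [-0.993, -0.115, 0.0], [-0.0, -0.001, -1.0]]
force: [0.4, 0.4, -0.3]
grip_width: 0.0132
grasp_force: 58.9
t 19.3 pos [570.2  42.5  10.5] yaw -83.4 j6 -0.23 w 13.2 gf 58.9 F [ 0.4  0.4 -0.3]
row [0.4 1.3 3.  0.4]
```

```bash
python3 -m inch '[[[0,1,2,0],[0,1,3,0],[0,1,3,0],[0,1,3,0]]]'; python3 -m inch '[[[0,0,0,0],[0,0,0,0],[0,0,0,0],[0,0,0,0]]]' 32; python3 -m inch '[[[0,0,-30,0],[0,0,-70,0],[0,0,-120,0],[0,0,-120,0],[0,0,-120,0]]]'; python3 to.py 396 -303 130 6
```

```text
time_s: 19.7
eef_pos: [0.5688, 0.0424, 0.0073]
ee_rot: [[0.115, -0.993, 0.0], [-0.993, -0.115, 0.0], [0.0, -0.0, -1.0]]
force: [-2.9, 1.2, 5.6]
grip_width: 0.0134
grasp_force: 59.4
time_s: 20.1
eef_pos: [0.5687, 0.0422, 0.0066]
ee_rot: [[0.115, -0.993, -0.0], [-0.993, -0.115, -0.0], [0.0, 0.0, -1.0]]
force: [0.3, -0.3, -0.2]
grip_width: 0.032
grasp_force: 0.0
time_s: 20.6
eef_pos: [0.5696, 0.0426, 0.1282]
ee_rot: [[0.114, -0.993, 0.003], [-0.993, -0.114, 0.001], [-0.001, -0.003, -1.0]]
force: [0.3, -0.5, -1.1]
grip_width: 0.032
grasp_force: 0.0
t 20.6 pos [569.6  42.6 128.2] yaw -83.4 j6 -0.23 w 32.0 gf 0.0 F [ 0.3 -0.5 -1.1]
row [323.5 212.   -1.8 -89.4]
```

```bash
python3 -m inch '[[[40,26,0,-8],[80,52,0,-16],[120,78,0,-24],[160,105,0,-32],[200,131,0,-40]]]' 70 >/dev/null; python3 to.py 397 -304 130 -30;
```

```text
t 21.1 pos [ 460.8 -170.2  125.4] yaw -43.6 j6 0.84 w 69.8 gf 0.0 F [1.1 0.2 1.1]
row [ 46.  140.9  -4.6 -13.6]
```

```bash
python3 -m inch '[[[15,47,0,-8],[30,94,0,-14],[46,141,0,-14],[46,141,0,-14],[46,141,0,-14]]]' >/dev/null; python3 to.py 397 -304 14 -30
python3 - <<'E'
from h import *
for cam in ("scene","top"):
  im,d=arm.camera(cam);P=cloud(cam,d);z=P[...,2]
  t=(d>0)&(abs(P[...,0]-.398)<.03)&(abs(P[...,1]+.304)<.03)&(z>.066)&(z<.08)
  if t.sum()>5: r=cv2.minAreaRect((P[t][:,:2]*1000).astype(np.float32));print("cap",t.sum(),np.round(r[0],1),np.round(r[1]))
  if cam=="scene": cv2.imwrite("pics/i.png",cv2.resize(im[130:310,100:330,::-1],None,fx=3.3,fy=3.3))
E
```

```text
t 21.6 pos [ 396.9 -303.1  125.4] yaw -30.1 j6 1.38 w 70.2 gf 0.0 F [-0.1 -0.   0.2]
row [ 6.000e-01  7.000e-01  1.114e+02 -1.000e-01]
cap 41 [ 397.6 -303.7] [18. 22.]
```

View pics/i.png

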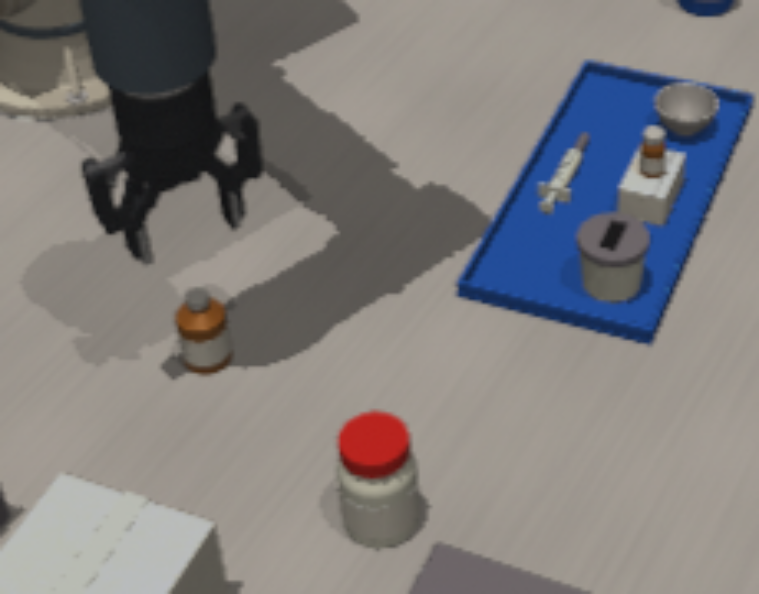

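The syringe lies well in the tray (crop (565,180)), and the gripper (180,190) is above the large vial (203,330). Descend and close.

```bash
python3 -m inch '[[[0,0,30,0],[0,0,60,0],[0,0,85,0],[0,0,105,0],[0,0,112,0]]]' 75 >/dev/null; python3 -m inch '[[[0,0,0,0],[0,0,0,0],[0,0,0,0]]]' >/dev/null;  python3 to.py 397 -304 14 -30
```

```text
t 22.5 pos [ 399.4 -302.6   16. ] yaw -29.9 j6 1.38 w 75.7 gf 0.0 F [ 0.1  0.8 -0.3]
row [-1.3  2.4  2.   0.1]
```

```bash
python3 -m inch '[[[-1,1,2,0],[-1,1,2,0],[-1,1,2,0],[-1,1,2,0],[-1,1,2,0]]]' 30 >/dev/null; python3 -m inch '[[[0,0,0,0],[0,0,0,0],[0,0,0,0],[0,0,0,0],[0,0,0,0]]]'; python3 -m inch '[[[0,0,-30,0],[0,0,-70,0],[0,0,-100,0],[0,0,-100,0],[0,0,-100,0]]]'; python3 to.py 561 161 115 6
```

```text
time_s: 23.5
eef_pos: [0.3973, -0.3031, 0.0135]
ee_rot: [[0.867, -0.498, 0.001], [-0.498, -0.867, -0.001], [0.001, 0.0, -1.0]]
force: [-1.1, 0.2, 6.0]
grip_width: 0.041
grasp_force: 60.9
time_s: 24.0
eef_pos: [0.397, -0.3025, 0.1128]
ee_rot: [[0.867, -0.499, 0.001], [-0.499, -0.867, 0.0], [0.0, -0.001, -1.0]]
force: [0.6, 0.6, -1.2]
grip_width: 0.0408
grasp_force: 60.8
t 24.0 pos [ 397.  -302.5  112.8] yaw -29.9 j6 1.39 w 40.8 gf 60.8 F [ 0.6  0.6 -1.2]
row [ -89.  -483.6   -2.2  -35.9]
```

```bash
python3 -m inch '[[[-8,-45,0,-7],[-16,-90,0,-14],[-24,-135,0,-21],[-32,-180,0,-28],[-40,-225,0,-36]]]' >/dev/null; python3 to.py 561 161 115 6;
```

```text
t 24.5 pos [473.5 -86.  111.1] yaw 6.4 j6 1.54 w 41.0 gf 61.0 F [ 0.9 -0.3 -0.7]
row [ 114.5 -235.7   -3.9    0.4]
```

```bash
python3 -m inch '[[[20,-45,0,0],[42,-88,0,0],[64,-132,0,0],[86,-176,0,0],[108,-220,0,0]]]' >/dev/null; python3 -m inch '[[[5,-12,0,0],[5,-12,0,0],[5,-12,0,0],[5,-12,0,0]]]' >/dev/null; python3 to.py 561 161 17.5 6
```

```text
t 25.4 pos [561.4 153.6 112.2] yaw 6.0 j6 1.14 w 40.4 gf 61.0 F [-0.1  0.4 -1.2]
row [ 0.4 -7.4 94.7  0. ]
```

```bash
python3 -m inch '[[[0,-7,25,0],[0,-7,50,0],[0,-7,75,0],[0,-7,88,0],[0,-7,88,0]]]' >/dev/null; python3 -m inch '[[[0,0,0,0],[0,0,0,0]]]';  python3 to.py 561 161 17.5 6
```

```text
time_s: 26.1
eef_pos: [0.5624, 0.1621, 0.0264]
ee_rot: [[0.994, 0.106, 0.003], [0.106, -0.994, 0.001], [0.003, -0.001, -1.0]]
force: [-0.0, 0.1, -0.5]
grip_width: 0.0405
grasp_force: 61.0
t 26.1 pos [562.4 162.1  26.4] yaw 6.1 j6 1.13 w 40.5 gf 61.0 F [-0.   0.1 -0.5]
row [-1.5  0.9  8.9  0.1]
```

```bash
python3 -m inch '[[[-1,0,3,0],[-1,0,6,0],[-1,0,8,0],[-1,0,8,0],[-1,0,8,0]]]'; python3 -m inch '[[[0,0,1,0],[0,0,1,0]]]'; python3 to.py 561 161 17.5 6
```

```text
time_s: 26.6
eef_pos: [0.5605, 0.1619, 0.0175]
ee_rot: [[0.994, 0.107, 0.0], [0.107, -0.994, 0.0], [0.0, -0.0, -1.0]]
force: [-3.1, 0.7, 6.2]
grip_width: 0.0408
grasp_force: 61.5
time_s: 26.8
eef_pos: [0.5605, 0.1618, 0.0174]
ee_rot: [[0.994, 0.107, 0.001], [0.107, -0.994, 0.0], [0.001, 0.0, -1.0]]
force: [-5.3, 0.2, 12.6]
grip_width: 0.0409
grasp_force: 62.3
t 26.8 pos [560.5 161.8  17.4] yaw 6.1 j6 1.13 w 40.9 gf 62.3 F [-5.3  0.2 12.6]
row [ 0.4  0.9 -0.1  0.1]
```

```bash
python3 -m inch '[[[0,0,-1,0],[0,0,-1,0],[0,0,-1,0]]]' >/dev/null; python3 -m inch '[[[0,0,0,0],[0,0,0,0],[0,0,0,0],[0,0,0,0]]]' 60; python3 -m inch '[[[0,0,-20,0],[0,0,-60,0],[0,0,-100,0],[0,0,-140,0],[0,0,-140,0]]]' >/dev/null; python3 -m inch '[[[-40,0,0,0],[-80,0,0,0],[-120,0,0,0],[-160,0,0,0],[-160,0,0,0]]]' >/dev/null; python3 -m inch '[[[0,0,0,0],[0,0,0,0],[0,0,0,0]]]' >/dev/null
python3 - <<'E'
from h import *
S={}
for cam in ("scene","top"):
  im,d=arm.camera(cam);P=cloud(cam,d);z=P[...,2]
  cv2.imwrite(f"pics/end_{cam}.png",cv2.resize(im[110:240,200:370,::-1] if cam=="scene" else im[110:220,60:440,::-1],None,fx=4.5 if cam=="scene" else 2.1,fy=4.5 if cam=="scene" else 2.1))
  def top(x,y,r,a,b,n):
    t=(d>0)&(np.hypot(P[...,0]-x,P[...,1]-y)<r)&(z>a)&(z<b)
    if t.sum()>5:
      q=cv2.minAreaRect((P[t][:,:2]*1000).astype(np.float32));w=np.array(q[0])-[619,47];a=np.radians(6.2);u=np.array([np.cos(a),np.sin(a)])
      print(cam,n,t.sum(),np.round(q[0]),np.round(q[1]),round(q[2],1),"tray",round(w@u),round(w@[-u[1],u[0]]),"zmax",z[t].max().round(3))
  top(.654,.053,.06,.033,.046,"carton");top(.654,.053,.03,.078,.095,"smallcap")
  top(.561,.161,.03,.07,.09,"largecap");top(.569,.042,.07,.013,.03,"syringe")
  top(.641,.170,.045,.031,.045,"bowl");top(.665,-.067,.045,.055,.07,"pot")
E
```

```text
time_s: 27.5
eef_pos: [0.5603, 0.1617, 0.0166]
ee_rot: [[0.994, 0.106, -0.0], [0.106, -0.994, -0.0], [-0.0, 0.0, -1.0]]
force: [-0.1, 0.0, 0.8]
grip_width: 0.0602
grasp_force: 0.0
scene carton 178 [656.  53.] [46. 77.] 5.4 tray 37 2 zmax 0.046
scene smallcap 34 [655.  50.] [22. 20.] 81.8 tray 37 -1 zmax 0.09
scene largecap 30 [563. 165.] [24. 19.] 86.4 tray -43 123 zmax 0.08
scene syringe 146 [557.  40.] [ 53. 121.] 8.4 tray -63 0 zmax 0.023
scene bowl 75 [642. 171.] [59. 67.] 21.9 tray 36 121 zmax 0.04
scene pot 275 [670. -69.] [66. 63.] 89.8 tray 39 -121 zmax 0.065
top carton 393 [653.  54.] [45. 70.] 6.1 tray 34 3 zmax 0.044
top smallcap 54 [653.  53.] [18. 17.] 1.6 tray 35 2 zmax 0.088
top largecap 53 [560. 163.] [17. 17.] 0.8 tray -47 121 zmax 0.081
top syringe 314 [580.  46.] [103. 119.] 6.6 tray -39 3 zmax 0.03
top bowl 116 [640. 170.] [60. 61.] 3.0 tray 34 120 zmax 0.039
top pot 499 [666. -68.] [62. 60.] 0.1 tray 35 -119 zmax 0.064
```

View pics/end_scene.png

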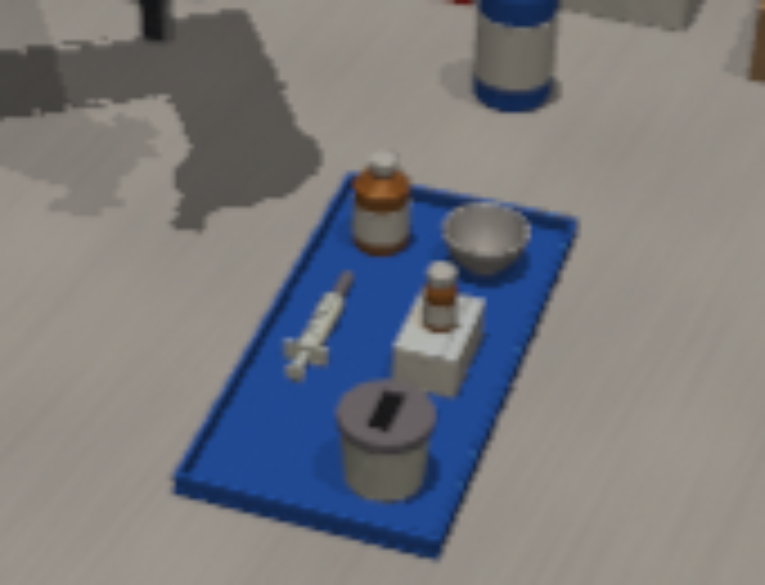

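View pics/end_top.png

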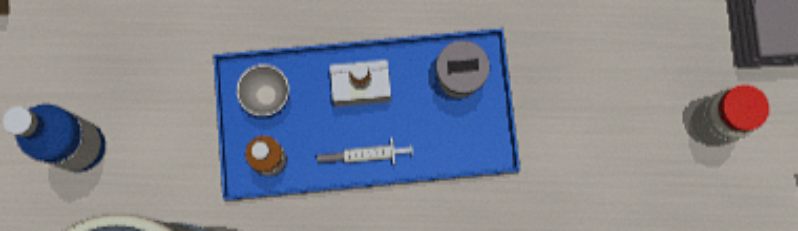

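Both views show all pieces in place: carton (360,82) with the vial upright on it, large vial (265,155) before the bowl, syringe (365,153) in front of the carton, and jar and bottle untouched. Handing in.

```bash
python3 -c "
from bench import arm
print(arm.hand_in())"
```

```text
the job is handed in; nothing more can be done
None
```

The tray is laid out as asked and the job is handed in at about 29 s of the 109 s; the last camera check showed every piece in place and released, both vials upright, and the jar and bottle where they were.

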